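# Clamp a casting in its gauging fixture with the knurled thumbscrew

## Robot

A 6-joint arm with a two-finger parallel gripper is mounted at the origin on the work surface. World frame = base frame: x ahead of the robot, y to its left, z up, the work surface at z = 0. Lengths are in m, angles in rad, forces in N, time in s.
With the tool pointing down it reaches from about 0.35 to 0.8 m from the base axis. Payload 7.3 kg.
Tool frame: the origin (TCP) lies at the very end of the fingers, on their centre line; the grasp point (between the pads) lies 19 mm behind it; z points along the fingers, y is the direction in which the jaws open and shut (so a half turn about z gives the same grasp; the last joint's range is limited). The gripper opens to 85 mm and grips with 20 to 120 N. Pads are 22 mm wide; open, the fingers measure 114 mm over their backs; the gripper's body (76 mm by 85 mm) begins 54 mm behind the grasp point. The pads swing forward as they close: fully open they stand 13 mm farther back than shut.
Start: joints at [0.979, 0.342, 1.524, -0, 1.275, -0.146], TCP at [0.226, 0.474, 0.199] pointing down, gripper open.
Joint ranges: [-2.53, 2.53], [-0.77, 2.02], [0.04, 2.7], [-1, 4.14], [0.28, 2.66], [-3.11, 3.11]. Speed limits (rad/s): [2.57, 2.57, 3.14, 3.14, 3.14, 3.14].

## Interface

Orientations are given as a unit quaternion [w, x, y, z].
In Python, from plant import bot, ik, monitor, viewer, finish_job, finder gives the robot as it stands. The module is installed in compiled form; this text tells all that it offers. Calls block until the motion is done:
- bot.movep(position, orientation): joint-space move of the TCP to a pose.
- bot.move_straight(position, frame=None, vel=0.15, max_force=None): straight line of the TCP; frame=None keeps the orientation; vel is the mean speed in m/s. With max_force (N) it stops when the force on the tool has changed by that much, and returns True; else False.
- bot.move_j(angles): joint-space move.
- bot.grip(opening, squeeze=None): opening from 0.0 (shut) to 1.0 (fully open); squeeze is the grip in N (None keeps the last); returns when the fingers have stopped.
- bot.wait(seconds).
- ik(position, orientation): joint angles nearest the present ones, or None.
- monitor.state(): the state.
- viewer.grab_frame(name): name is "scene" or "top"; returns the picture (400x640x3 uint8, blue, green, red); there is no depth.
- viewer.camera_params(name): a dict with "K" (3x3 intrinsics, pixels), "world_from_camera" (4x4, takes a point from camera to world coordinates). Camera axes: x right, y down, z forward; pixel columns grow to the right and rows downward; lengths in m; the calibration is good to about 2 mm. A picture is of the moment at which its call begins. camera_params takes no time and is no camera call.
A pose or a line that the arm cannot do raises bot.PlanningError and nothing moves.
- finish_job(): hands the job in, once; it reports no verdict.
Trained networks look in the newest picture that a camera, given by its name, has taken for a name from the list of things; names that differ only in an ending like _2 or _b are one class to them, and where a whole thing is asked for, a point or a joint stands for the part that bears it (a point fixed in the world has none). Each returns a list of dicts, best first, with "score" (0 to 1); they miss things now and then, are a little off and sometimes report something else, mostly with a low value. They report only what shows in the picture. A call takes as long as a camera call.
- finder.boxes_of(camera, label): "pixel" ([column, row] in pixels, amid what is visible of it).
The state is a dict: "t": time; "qpos": joint angles; "qd": joint speeds; "effort": joint torques, N m; "ee_pos": TCP position; "eef_rot": TCP orientation; "ft_force": force on the tool from outside, world axes, zero at the start; "torque": the same for the moment, N m; "opening": opening from 0.0 (shut) to 1.0 (fully open).
Only numpy, scipy, OpenCV 4.12 (cv2) and the standard library are available. Lean on these libraries where they do the work, as an engineer would, in place of code of your own. Each camera call takes 0.05 s, during which the arm holds its last target.

## Task

Two identical clamp fixtures stand on the black granite plate, and one of them has an aluminium casting sitting in its nest under the thumbscrew. Screw that fixture's knurled thumbscrew down, clockwise from above, letting go and regripping as often as needed, until it is fully home on the casting. Do not turn the empty fixture's thumbscrew, and do not push the casting out of its nest.

Things in the scene. Friction and masses are not known exactly. Their poses are not given: they have to be found in the camera images.
- clamp_screw (a joint): Turn of the thumbscrew of the fixture that holds the casting, in rad: 0 is fully up, it grows as the screw is turned clockwise seen from above, and 12.57 (two turns, a firm stop) is fully home, its foot pressed on the casting. It starts between 3.5 and 5.5, so 1.1 to 1.45 turns remain. The screw sinks 6 mm per turn, turns lightly (about 0.05 N m) and stays where it is left.
- clamp_knob (a point): Middle of that screw's knob, on its upright axis: a plain steel knurled cylinder 36 mm across, 24 mm tall (12 mm above and below this point) on a bare 12 mm shank. The fixture's grey arm lies 34 mm below this point with the screw home, up to 43 mm at the start. Nothing near stands higher, so open fingers can grip at any yaw and turn around it. The fixture is fixed; its nest is on the far side.
- casting: Aluminium casting (foot 66 x 60 mm, round bore 56 mm across its rim, 42 mm tall, a square 30 mm tall lug under the screw) sitting loosely between low rails in the fixture's nest. Origin: underside, on the bore's axis, 45 mm beyond the screw's axis; z up. It stays where it is. Other such castings lie about and are not part of the job.
- spare_screw (a joint): Turn of the same kind of thumbscrew on the empty fixture, 0.24 m or more to one side of the other, same values; it starts between 2 and 4 and is to be left alone.

How it is judged:
By the outcome, as a careful person would: the job done as asked, in the order asked, and still so for the second after the job is handed in, with the robot touching nothing.
It also fails if it takes over 67 s, if anything falls off the work surface, if the arm or the gripper's body presses on something with over 40 N, if the wrist force passes 120 N, or if a joint passes its speed limit or range.

## Working session

There is one attempt and no reset: what is moved stays moved. The work goes in short steps, each a Python script; the robot and the scene stay as the last script left them, time stands still between calls to the robot, and variables do not carry over. Pictures are saved under pics/ and viewed, and the job is handed in when it is done.

```bash
mkdir -p pics; python3 - <<'E'
from plant import bot, ik, monitor, viewer, finish_job, finder
import cv2, numpy as np
np.set_printoptions(precision=4,suppress=True)
for c in ["scene","top"]:
    f=viewer.grab_frame(c); cv2.imwrite(f"pics/{c}0.png",f)
    for l in ["clamp_knob","clamp_screw","spare_screw","casting"]:
        print(c,l,[(np.round(d["pixel"],1).tolist(),round(d["score"],2)) for d in finder.boxes_of(c,l)])
    p=viewer.camera_params(c); print(np.array(p["K"])); print(np.array(p["world_from_camera"]))
s=monitor.state(); print(s["t"],s["ft_force"],s["opening"],s["eef_rot"],s["ee_pos"])
E
```

```text
scene clamp_knob [([231.4, 163.8], 0.68), ([388.7, 219.5], 0.43)]
scene clamp_screw [([231.9, 164.9], 0.88)]
scene spare_screw [([387.6, 222.1], 0.96)]
scene casting [([217.9, 210.5], 0.87)]
[[362.985    0.     321.0742]
 [  0.     362.985  196.7383]
 [  0.       0.       1.    ]]
[[-0.5565  0.6102 -0.5639  0.9057]
 [ 0.8308  0.4192 -0.3663  0.2506]
 [ 0.0128 -0.6723 -0.7402  0.623 ]
 [ 0.      0.      0.      1.    ]]
top clamp_knob [([411.2, 166.8], 0.89)]
top clamp_screw [([410.9, 167.2], 0.82)]
top spare_screw [([243.3, 215.8], 0.83)]
top casting [([403.5, 154.5], 0.61), ([245.0, 216.0], 0.29)]
[[389.3224   0.     327.1849]
 [  0.     389.3224 198.7672]
 [  0.       0.       1.    ]]
[[-0.1242 -0.9712  0.2035  0.4053]
 [-0.9923  0.1214 -0.0259  0.0088]
 [ 0.0004 -0.2052 -0.9787  0.8373]
 [ 0.      0.      0.      1.    ]]
0.5 [ 0.7422  0.6936 -0.1054] 1.0042270246569764 [-0.      0.2211  0.9753 -0.    ] [0.2263 0.4737 0.1987]
```

View pics/scene0.png

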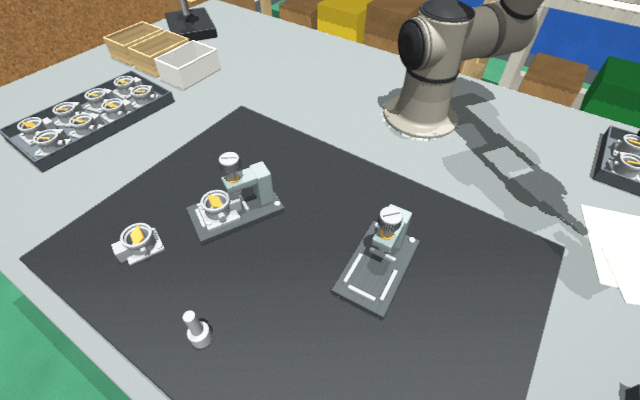

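View pics/top0.png

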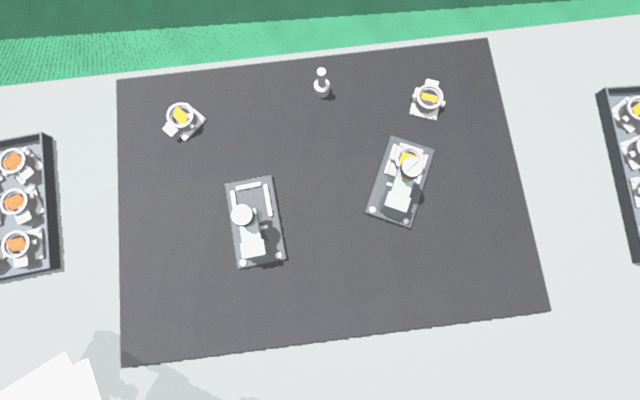

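The scene view shows the loaded fixture's knob at about (230,160) and the empty one's at (390,216). In the top view they are at (413,166) and (242,215). I'll zoom in and triangulate.

```bash
cat > h.py <<'E'
from plant import bot, ik, monitor, viewer, finish_job, finder
import cv2, numpy as np
np.set_printoptions(precision=4,suppress=True)
def P(c):
    p=viewer.camera_params(c); K=np.array(p["K"]); T=np.linalg.inv(np.array(p["world_from_camera"])); return K@T[:3]
def tri(ps,pt):
    X=cv2.triangulatePoints(P("scene"),P("top"),np.array(ps,float).reshape(2,1),np.array(pt,float).reshape(2,1)); return (X[:3]/X[3]).ravel()
def proj(c,X):
    u=P(c)@np.append(X,1); return u[:2]/u[2]
E
python3 - <<'E'
from h import *
a=tri([231.6,164.4],[411,167]); print("clamp",a,proj("scene",a),proj("top",a))
b=tri([388,221],[243.3,215.8]); print("spare",b,proj("scene",b),proj("top",b))
s=cv2.imread("pics/scene0.png")[135:235,180:300]; t=cv2.imread("pics/top0.png")[130:230,360:440]
im=np.hstack([cv2.resize(s,None,fx=4,fy=4,interpolation=cv2.INTER_CUBIC),cv2.resize(t,None,fx=4,fy=4,interpolation=cv2.INTER_CUBIC)])
cv2.imwrite("pics/zoom0.png",im)
E
```

```text
clamp [ 0.5828 -0.1632  0.1627] [229.5776 163.8673] [409.6078 168.2805]
spare [0.5344 0.1412 0.1588] [388.2732 221.0196] [243.4918 215.6931]
```

View pics/zoom0.png

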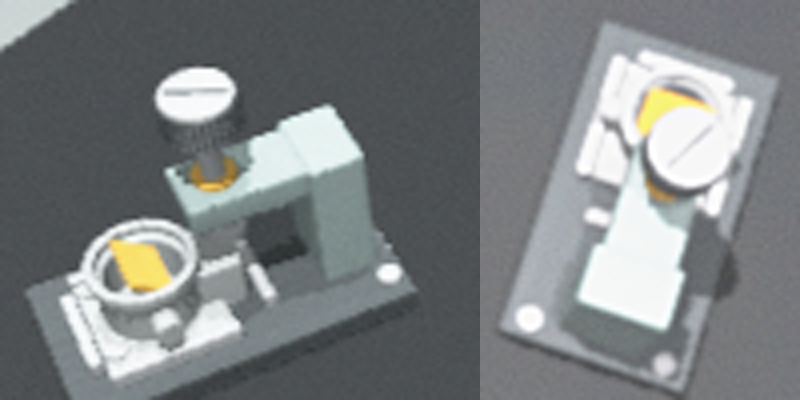

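```bash
python3 - <<'E'
from h import *
a=tri([228.9,157.5],[411.7,166.1]); print("top disc",a,proj("scene",a),proj("top",a))
m=a-[0,0,.012]
s=cv2.imread("pics/scene0.png");t=cv2.imread("pics/top0.png")
Z=6
s=cv2.resize(s[140:200,195:265],None,fx=Z,fy=Z,interpolation=cv2.INTER_CUBIC);t=cv2.resize(t[140:200,380:440],None,fx=Z,fy=Z,interpolation=cv2.INTER_CUBIC)
for im,c,o in((s,"scene",(195,140)),(t,"top",(380,140))):
  for z,col in ((.012,(0,0,255)),(-.012,(0,255,0))):
    pts=[proj(c,m+[.018*np.cos(q),.018*np.sin(q),z]) for q in np.linspace(0,6.28,40)]
    cv2.polylines(im,[np.int32((np.array(pts)-o+.5)*Z)],True,col,1)
cv2.imwrite("pics/ov.png",np.hstack([s,t]))
print(monitor.state()["t"])
from scipy.spatial.transform import Rotation as R
for yaw in np.radians(np.arange(-180,180,20)):
  q=(R.from_euler("z",yaw)*R.from_euler("x",np.pi)).as_quat(); q=q[[3,0,1,2]]
  j=ik(m-[0,0,.017],q); print(round(np.degrees(yaw)),j)
E
```

```text
top disc [ 0.5818 -0.1631  0.178 ] [228.5237 157.4033] [411.4422 166.344 ]
0.5
-180 [-0.4001  0.5269  1.369   0.      1.2457 -1.9709]
-160 [-0.4001  0.5269  1.369   0.      1.2457 -2.32  ]
-140 [-0.4001  0.5269  1.369   0.      1.2457 -2.669 ]
-120 [-0.4001  0.5269  1.369   0.      1.2457 -3.0181]
-100 [-0.4001  0.5269  1.369  -0.      1.2457  2.916 ]
-80 [-0.4001  0.5269  1.369  -0.      1.2457  2.5669]
-60 [-0.4001  0.5269  1.369  -0.      1.2457  2.2179]
-40 [-0.4001  0.5269  1.369  -0.      1.2457  1.8688]
-20 [-0.4001  0.5269  1.369  -0.      1.2457  1.5197]
0 [-0.4001  0.5269  1.369  -0.      1.2457  1.1707]
20 [-0.4001  0.5269  1.369  -0.      1.2457  0.8216]
40 [-0.4001  0.5269  1.369  -0.      1.2457  0.4725]
60 [-0.4001  0.5269  1.369  -0.      1.2457  0.1235]
80 [-0.4001  0.5269  1.369   0.      1.2457 -0.2256]
100 [-0.4001  0.5269  1.369   0.      1.2457 -0.5747]
120 [-0.4001  0.5269  1.369   0.      1.2457 -0.9237]
140 [-0.4001  0.5269  1.369   0.      1.2457 -1.2728]
160 [-0.4001  0.5269  1.369   0.      1.2457 -1.6218]
```

View pics/ov.png

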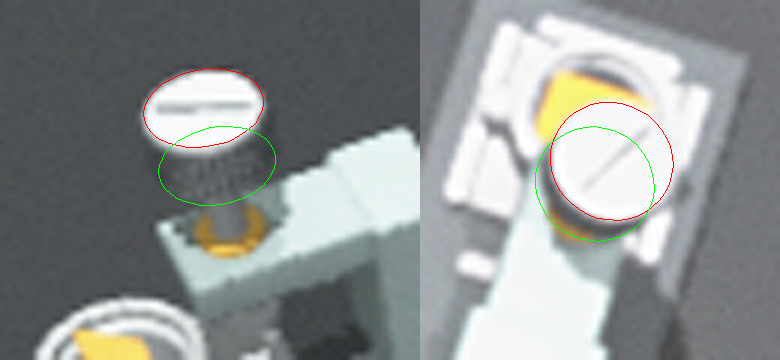

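The predicted knob outline matches the picture in both views. The knob's middle is at about (0.582, -0.163, 0.166), on the loaded fixture. Clockwise corresponds to q6 increasing, so I'll start with q6 near -3.0.

```bash
cat >> h.py <<'E'
from scipy.spatial.transform import Rotation as R
def quat(yaw): return (R.from_euler("z",yaw)*R.from_euler("x",np.pi)).as_quat()[[3,0,1,2]]
def yaw_of(q6,q1=-.4): return np.pi+ (-1.9709-q6)+(q1+.4)   # yaw+q6 = const for tool down
def joints(xyz,q6):
    j=None
    for k in range(3):
        j=np.array(ik(np.array(xyz),quat(yaw_of(q6,-.4 if j is None else j[0])))); 
    j[5]=j[5]+2*np.pi*np.round((q6-j[5])/(2*np.pi)); return j
def st():
    s=monitor.state(); print("t %.2f op %.3f"%(s["t"],s["opening"]),"ee",np.array(s["ee_pos"]),"F",np.array(s["ft_force"]),"M",np.array(s["torque"]),"q6 %.3f"%s["qpos"][5]); return s
E
python3 - <<'E'
from h import *
s=st()
p=np.array(s["ee_pos"]); bot.move_straight(p+[0,0,.1],vel=.2)
K=np.array([.5815,-.163,.166])
j=joints(K+[0,0,.10],-3.0); print(j)
bot.move_j(j); st()
g=joints(K+[0,0,-.018],-3.0); print(g)
print(bot.move_straight(K+[0,0,-.018],vel=.1,max_force=12)); st()
for c in("scene","top"): cv2.imwrite(f"pics/{c}1.png",viewer.grab_frame(c))
s=cv2.imread("pics/scene1.png")[60:260,130:330]; t=cv2.imread("pics/top1.png")[80:280,310:510]
cv2.imwrite("pics/z1.png",cv2.resize(np.hstack([s,t]),None,fx=2,fy=2))
E
```

```text
t 0.50 op 1.004 ee [0.2263 0.4737 0.1987] F [ 0.7422  0.6936 -0.1054] M [ 0.0389 -0.0506  0.0352] q6 -0.146
[-0.4001  0.4546  1.1666  0.      1.5204 -2.9999]
t 3.73 op 1.000 ee [ 0.5817 -0.1623  0.266 ] F [ 0.7543 -0.5324 -0.3959] M [0.0025 0.0247 0.0207] q6 -2.999
[-0.4001  0.5272  1.3715  0.      1.2429 -2.9999]
False
t 5.07 op 1.000 ee [ 0.5819 -0.1632  0.1487] F [ 0.0631 -0.2674  0.2265] M [-0.0029  0.012  -0.0125] q6 -3.000
```

View pics/z1.png

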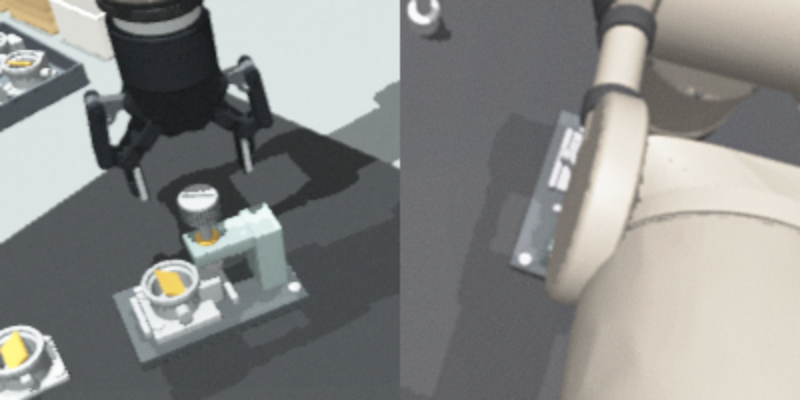

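The fingers straddle the knob in the scene view but look rather high, with tips at about (200,157) and (252,145). I'll compare that with the projected tip positions before closing.

```bash
python3 - <<'E'
from h import *
s=st(); q=np.array(s["eef_rot"]); Rm=R.from_quat(q[[1,2,3,0]]).as_matrix(); p=np.array(s["ee_pos"])
print(Rm)
im=viewer.grab_frame("scene"); Z=8; o=np.array([180,110]); im=cv2.resize(im[110:180,180:270],None,fx=Z,fy=Z,interpolation=cv2.INTER_CUBIC)
def dot(X,c):
    u=proj("scene",X); print(u); cv2.circle(im,tuple(np.int32((u-o+.5)*Z)),4,c,-1)
for sg in(-1,1):
  for dx in(-.011,.011):
    for back,c in((0,(0,0,255)),(.013,(0,255,0)),):
      dot(p+Rm@[dx,sg*.0425,-back],c)
cv2.imwrite("pics/z2.png",im)
E
```

```text
t 5.17 op 1.001 ee [ 0.5818 -0.1631  0.1487] F [-0.3951  0.1015  0.1766] M [ 0.0369  0.014  -0.0107] q6 -3.000
[[-0.5157 -0.8568  0.0011]
 [-0.8568  0.5157 -0.0005]
 [-0.0002 -0.0012 -1.    ]]
[210.2626 179.4439]
[208.7385 174.3541]
[207.4387 171.8631]
[205.9043 166.7655]
[254.6963 166.4148]
[253.8554 161.3285]
[251.1338 159.3501]
[250.2597 154.2634]
```

View pics/z2.png

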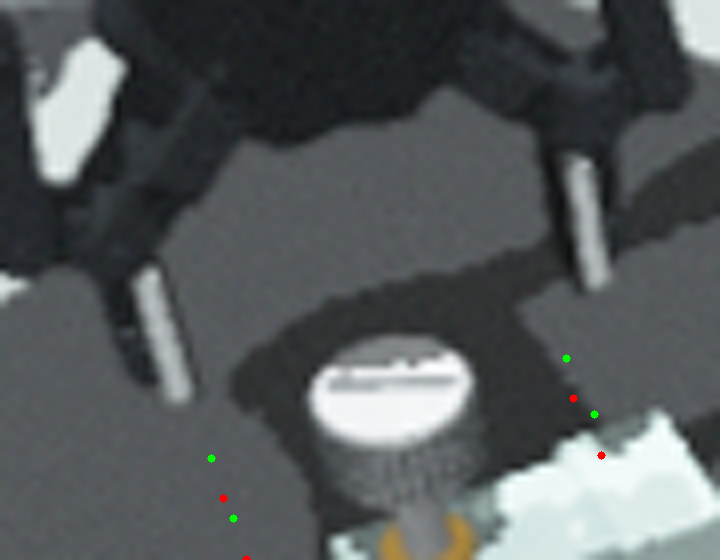

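```bash
python3 - <<'E'
from h import *
print("bolt",tri([277,203],[406,221]))
print("bore",tri([215,200],[409,158]))
print("base proj",proj("scene",[0,0,0]))
# plate corners scene (241,107),(564,250),(23,260) ; top
for ps,pt in (((241,107),(549,310)),((23,260),(490,40))): 
    X=tri(ps,pt); print("corner",X,proj("scene",X),proj("top",X))
s=st()
im=viewer.grab_frame("scene"); Z=1
p=np.array(s["ee_pos"])
for h in np.arange(0,.3,.02):
    u=proj("scene",p+[0,0,h]); cv2.circle(im,tuple(np.int32(u)),2,(0,0,255),-1)
for q in np.linspace(0,6.28,30):
    u=proj("scene",[.1*np.cos(q),.1*np.sin(q),0]); cv2.circle(im,tuple(np.int32(u)),1,(0,255,0),-1)
cv2.imwrite("pics/z3.png",im)
E
```

```text
bolt [ 0.5014 -0.162  -0.0141]
bore [ 0.6232 -0.1838  0.0868]
base proj [419.3175 115.2105]
corner [ 0.2918 -0.4271  0.0247] [240.9266 106.9812] [548.9313 310.0654]
corner [ 0.9064 -0.4399  0.0132] [ 21.0133 259.1189] [489.0794  41.3356]
t 5.22 op 0.999 ee [ 0.5818 -0.1631  0.1486] F [-0.5581 -0.351   0.2495] M [-0.0122  0.0117 -0.0064] q6 -3.000
```

View pics/z3.png

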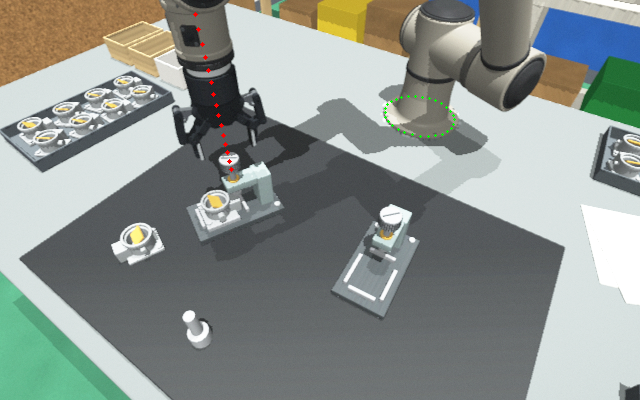

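```bash
cat >> h.py <<'E'
def ray(c,uv,z):
    p=viewer.camera_params(c); K=np.array(p["K"]);T=np.array(p["world_from_camera"])
    d=T[:3,:3]@np.linalg.inv(K)@[uv[0],uv[1],1]; o=T[:3,3]; return o+d*(z-o[2])/d[2]
E
python3 - <<'E'
from h import *
print("bolt",tri([277,203],[372.5,209.5]))
for n,ps,pt in (("A",(241,107),(549,310)),("B",(23,260),(490,40)),("C",(564,250),(121,366))):
    print(n,ray("scene",ps,0),ray("top",pt,0))
s=cv2.imread("pics/scene0.png");t=cv2.imread("pics/top0.png")
s=cv2.resize(s[80:140,210:290],None,fx=5,fy=5);t=cv2.resize(t[280:340,510:590],None,fx=5,fy=5)
cv2.imwrite("pics/corner.png",np.hstack([s,t]))
E
```

```text
bolt [ 0.5351 -0.1013  0.0478]
A [ 0.2664 -0.4549  0.    ] [ 0.2884 -0.4405  0.    ]
B [ 0.9053 -0.4496  0.    ] [ 0.9177 -0.45    0.    ]
C [ 0.2703  0.439  -0.    ] [0.2892 0.4418 0.    ]
```

View pics/corner.png

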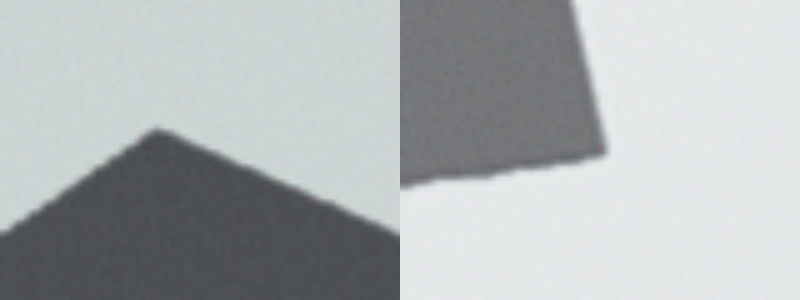

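The two cameras agree if the plate is about 20 mm thick. However, the fingertips look about 2 cm above the knob's top, which doesn't match the reported TCP. I'll raise the arm, shut the gripper and measure where the tips really are before acting.

```bash
python3 - <<'E'
from h import *
s=st(); p=np.array(s["ee_pos"]); bot.move_straight(p+[0,0,.06],vel=.15)
bot.grip(0.0,20); s=st(); p=np.array(s["ee_pos"])
im=viewer.grab_frame("scene"); cv2.imwrite("pics/scene3.png",im)
Z=6; o=np.array([170,60]); im=cv2.resize(im[60:190,170:290],None,fx=Z,fy=Z,interpolation=cv2.INTER_CUBIC)[:, :]
for h in np.arange(0,.1,.01):
    u=proj("scene",p+[0,0,h]); cv2.circle(im,tuple(np.int32((u-o+.5)*Z)),3,(0,0,255) if h else (0,255,0),-1)
cv2.imwrite("pics/z4.png",im[:600])
cv2.imwrite("pics/top3.png",viewer.grab_frame("top"))
E
```

```text
t 5.27 op 0.998 ee [ 0.5817 -0.1631  0.1485] F [0.0995 0.352  0.2833] M [ 0.0011 -0.0168  0.0075] q6 -3.000
t 6.58 op -0.003 ee [ 0.5817 -0.1631  0.2085] F [ 0.252   0.2174 -0.5821] M [-0.0124  0.0068 -0.0192] q6 -3.000
```

View pics/z4.png

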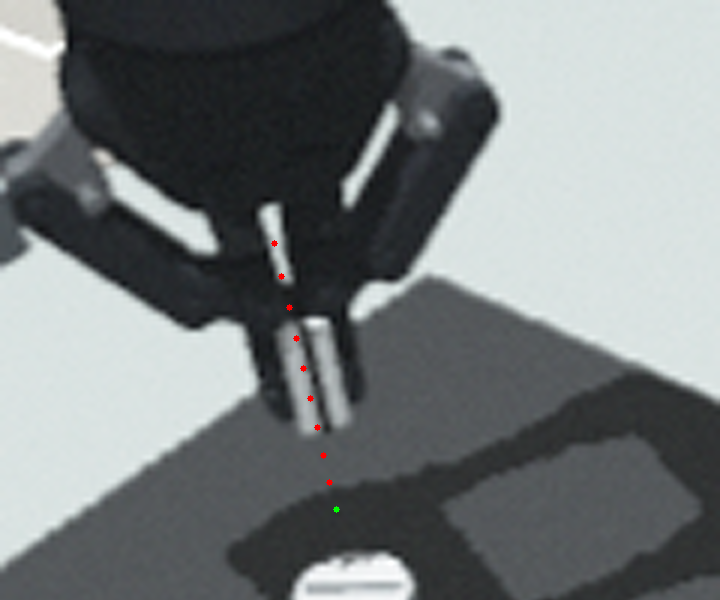

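The shut tips show at about (224,131) in the scene view, while the TCP projects to (226,144). So the scene calibration or the reported TCP is off by about 3 cm. I'll check the top view too.

```bash
python3 - <<'E'
from h import *
im=cv2.imread("pics/top3.png"); s=st(); p=np.array(s["ee_pos"]); u=proj("top",p); print(u, proj("top",[0,0,0]))
cv2.circle(im,tuple(np.int32(u)),2,(0,0,255),-1)
cv2.imwrite("pics/top3b.png",im)
E
```

```text
t 6.68 op -0.001 ee [ 0.5818 -0.1631  0.2085] F [-0.0574  0.2845 -0.4414] M [ 0.0392 -0.0055  0.0406] q6 -3.000
[415.2636 161.2002] [358.176  496.7519]
```

View pics/top3b.png

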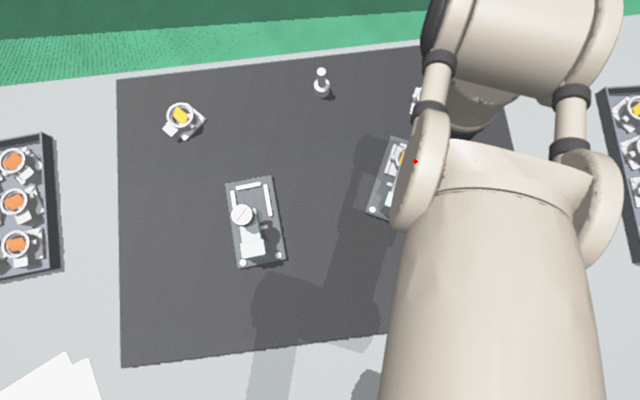

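```bash
python3 - <<'E'
from h import *
p0=np.array([.2263,.4737,.1987])
for h in (0,.1,.2,.3): print(h,"start scene",proj("scene",p0+[0,0,h]),"top",proj("top",p0+[0,0,h]), "now top",proj("top",[.5818,-.1631,.2085+h]))
E
```

```text
0 start scene [650.2134 175.6148] top [ 30.5146 442.7109] now top [415.2687 161.1808]
0.1 start scene [696.0769 127.6509] top [-30.1056 475.9005] now top [430.7505 140.2718]
0.2 start scene [756.4688  64.4931] top [-121.8846  526.1496] now top [452.8193 110.4669]
0.3 start scene [839.592 -22.437] top [-277.1558  611.1608] now top [486.8143  64.5548]
```

```bash
python3 - <<'E'
from h import *
s=st(); p=np.array(s["ee_pos"]); bot.move_straight(p+[0,0,.04],vel=.2)
out=[]
yaw=np.arctan2(-.3,.42)
for i,X in enumerate([[.42,-.30,.24],[.42,-.30,.12]]):
    (bot.movep if i==0 else lambda a,b: bot.move_straight(a,vel=.2))(np.array(X),quat(yaw)); s=st(); p=np.array(s["ee_pos"])
    row=[]
    for c,Z in(("scene",1),("top",1)):
        im=viewer.grab_frame(c); cv2.imwrite(f"pics/{c}_c{i}.png",im); u=proj(c,p); print(c,u)
        x,y=np.int32(u); x=max(x,50);y=max(y,60);cr=im[y-60:y+30,x-50:x+50].copy()
        cv2.circle(cr,(int(round(u[0]-x+50)),int(round(u[1]-y+60))),1,(0,0,255),-1); print("crop origin",x-50,y-60)
        cr=cv2.resize(cr,(400,360),interpolation=cv2.INTER_CUBIC)
        row.append(cr)
    cv2.imwrite(f"pics/cal{i}.png",np.hstack(row))
E
```

```text
t 6.68 op -0.001 ee [ 0.5818 -0.1631  0.2085] F [-0.0574  0.2845 -0.4414] M [ 0.0392 -0.0055  0.0406] q6 -3.000
t 10.70 op 0.002 ee [ 0.42   -0.2999  0.24  ] F [0.3694 0.6085 0.0208] M [-0.054   0.0416 -0.0063] q6 1.422
scene [229.2437  67.7896]
crop origin 179 7
top [526.0628 244.9754]
crop origin 476 184
t 11.55 op 0.001 ee [ 0.4206 -0.3005  0.1209] F [ 0.486  -0.6042 -0.5605] M [ 0.0022 -0.0069 -0.0597] q6 1.422
scene [237.8114 115.5406]
crop origin 187 55
top [493.7322 250.4498]
crop origin 443 190
```

View pics/cal0.png

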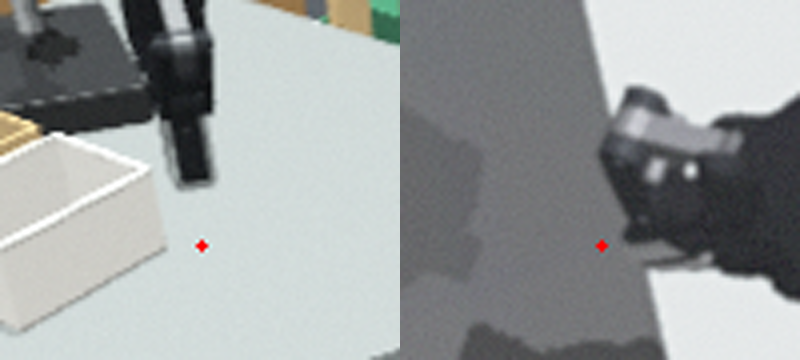

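View pics/cal1.png

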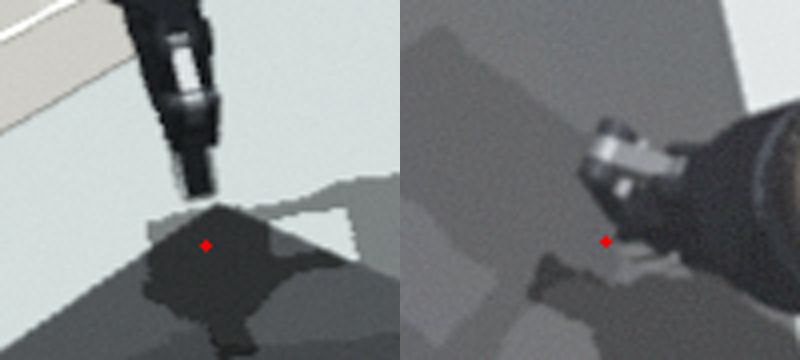

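Both views put the tip well above the reported TCP by a similar amount, so the camera frame and the robot frame disagree. I'll triangulate the tip to get the offset.

```bash
python3 - <<'E'
from h import *
X=tri([227,52.5],[534.8,242.8]); print(X-[.42,-.2999,.24],X, proj("scene",X),proj("top",X))
X=tri([237,103.5],[498,249.5]); print(X-[.4206,-.3005,.1209],X, proj("scene",X),proj("top",X))
# table-level features: shadow tip etc; zoom crops of tops
for i in(0,1):
    t=cv2.imread(f"pics/top_c{i}.png")[200:290,470:590]
    cv2.imwrite(f"pics/tz{i}.png",cv2.resize(t,None,fx=6,fy=6,interpolation=cv2.INTER_CUBIC))
E
```

```text
[0.0011 0.0039 0.0344] [ 0.4211 -0.296   0.2744] [227.3579  52.6026] [535.1192 242.4666]
[0.0004 0.0066 0.035 ] [ 0.421  -0.2939  0.1559] [237.4314 103.6108] [498.3657 249.1453]
```

View pics/tz0.png

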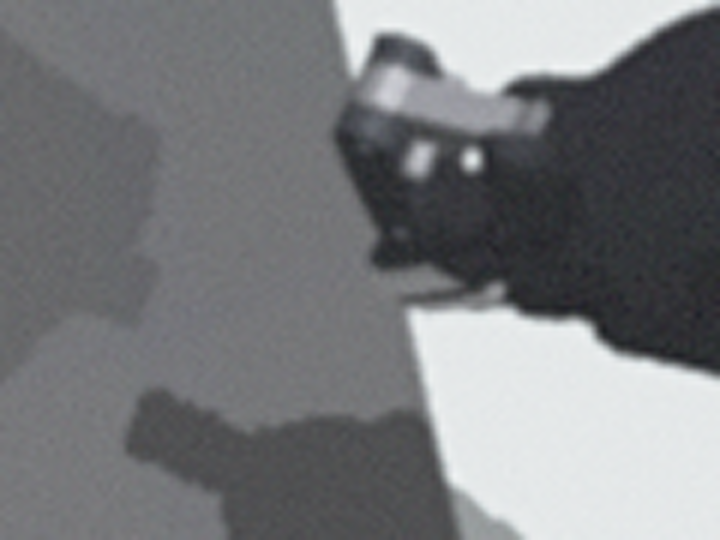

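View pics/tz1.png

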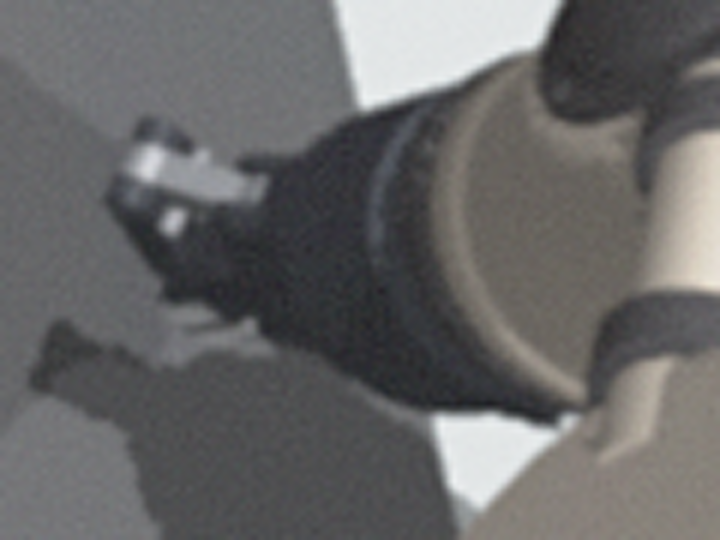

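View pics/scene_c1.png

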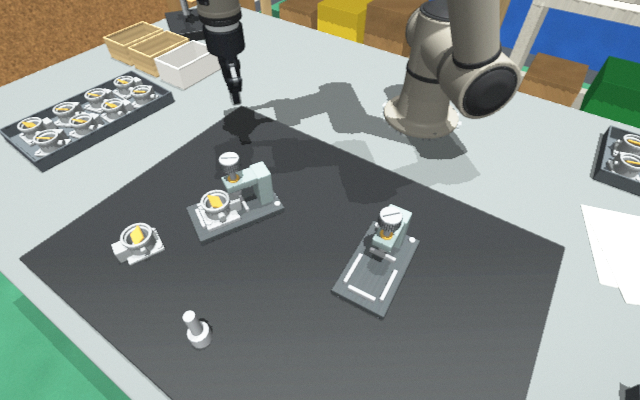

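View pics/top_c1.png

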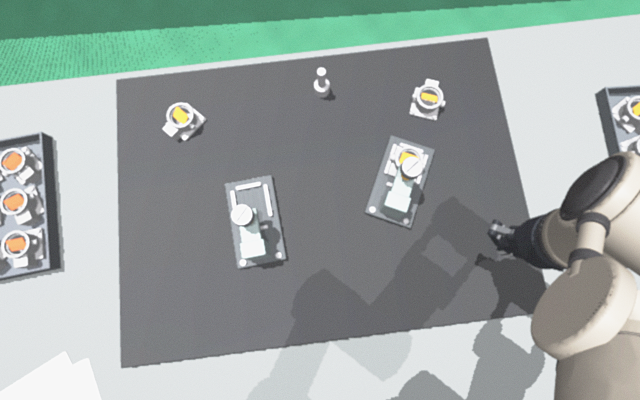

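The tip shows about 33 mm above the reported TCP in both cameras, with xy within 5 mm. A gentle touch on the knob's top with shut fingers will give the knob height in the robot's own frame.

```bash
python3 - <<'E'
from h import *
bot.move_straight(np.array([.42,-.30,.25]),vel=.25)
B=np.array([.581,-.165])
bot.move_j(joints([*B,.22],-3.0)); 
bot.move_straight(np.array([*B,.17]),vel=.1)
print(bot.move_straight(np.array([*B,.125]),vel=.025,max_force=4)); st()
im=viewer.grab_frame("scene")[90:180,180:280]
cv2.imwrite("pics/touch.png",cv2.resize(im,None,fx=6,fy=6,interpolation=cv2.INTER_CUBIC)); st()
E
```

```text
True
t 17.69 op 0.000 ee [ 0.5811 -0.165   0.1447] F [-0.4584  0.7238  6.1122] M [ 0.0288  0.1123 -0.0245] q6 -3.000
t 17.74 op 0.001 ee [ 0.5811 -0.1651  0.1448] F [-0.1497 -0.6689  5.4128] M [0.0255 0.1033 0.0191] q6 -3.000
```

View pics/touch.png

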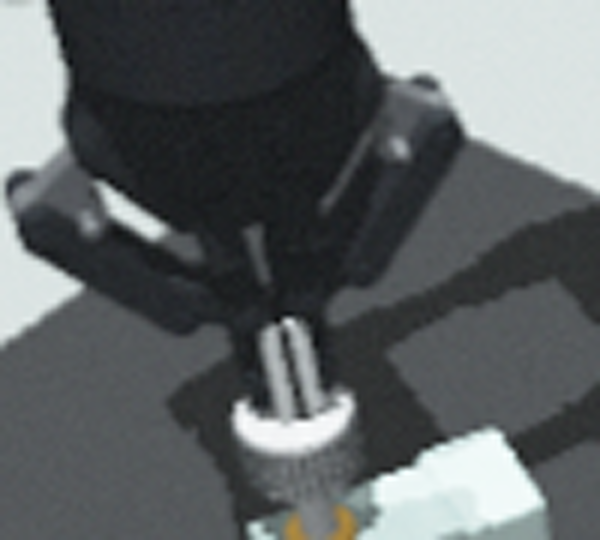

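```bash
python3 - <<'E'
from h import *
s=monitor.state(); q=np.array(s["eef_rot"]); Rm=R.from_quat(q[[1,2,3,0]]).as_matrix()
e=ray("scene",(180+302/6-.4,90+414/6-.4),.178); d=ray("scene",(228.9,157.5),.178)
print(e,d,Rm[:,0],"knob-TCP",d-e+.011*(-Rm[:,0]))
E
```

```text
[ 0.5827 -0.1588  0.178 ] [ 0.5816 -0.1624  0.178 ] [-0.5186 -0.855  -0.0001] knob-TCP [0.0046 0.0058 0.    ]
```

```bash
python3 - <<'E'
from h import *
B=np.array([.583,-.163])
bot.move_straight(np.array([*B,.175]),vel=.15)
bot.grip(1.0,20)
print(bot.move_straight(np.array([*B,.113]),vel=.08,max_force=8)); st()
im=viewer.grab_frame("scene")[90:180,180:280]
cv2.imwrite("pics/around.png",cv2.resize(im,None,fx=6,fy=6,interpolation=cv2.INTER_CUBIC))
bot.grip(0.0,25); s=st(); Rm=R.from_quat(np.array(s["eef_rot"])[[1,2,3,0]]).as_matrix()
print("tool-frame F",Rm.T@np.array(s["ft_force"]))
im=viewer.grab_frame("scene")[90:180,180:280]
cv2.imwrite("pics/grip.png",cv2.resize(im,None,fx=6,fy=6,interpolation=cv2.INTER_CUBIC))
E
```

```text
False
t 19.81 op 1.001 ee [ 0.5834 -0.1631  0.1135] F [ 0.7313 -0.4665  0.2843] M [-0.0063 -0.0065 -0.0019] q6 -2.996
t 20.37 op 0.417 ee [ 0.5836 -0.1633  0.1134] F [ 1.4642 -1.4187  0.9809] M [-0.2405 -0.231  -0.0338] q6 -2.996
tool-frame F [ 0.4535 -1.9879 -0.9806]
```

View pics/around.png

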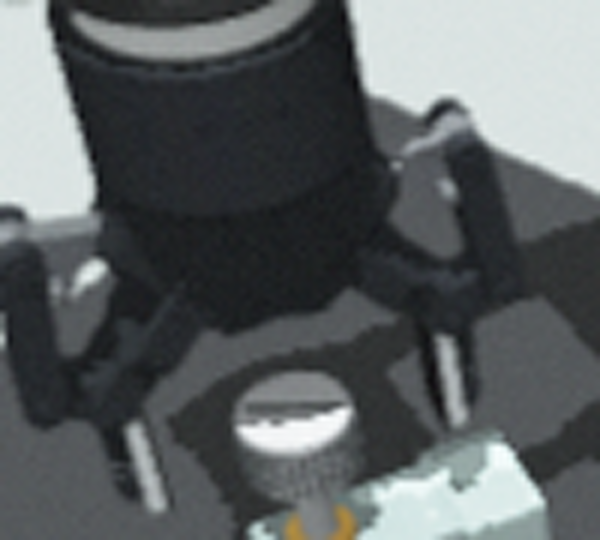

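View pics/grip.png

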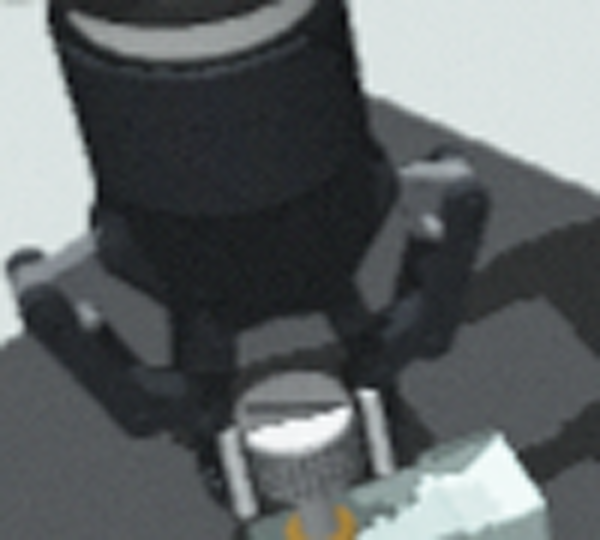

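The fingers are seated around the knob. The opening of 0.417 is about 35.5 mm, and side load is small. I'll turn a quarter and re-check the centring on the other axis.

```bash
python3 - <<'E'
from h import *
bot.grip(0.0,40)
p=np.array([.583,-.163,.1130]); q=-2.996
for k in range(1):
    q2=q+1.57; bot.move_j(joints(p-[0,0,.006*1.57/6.2832],q2)); s=st()
    Rm=R.from_quat(np.array(s["eef_rot"])[[1,2,3,0]]).as_matrix(); print("tool F",Rm.T@np.array(s["ft_force"]),Rm[:,1])
im=viewer.grab_frame("scene")[90:180,180:280]
cv2.imwrite("pics/turn1.png",cv2.resize(im,None,fx=6,fy=6,interpolation=cv2.INTER_CUBIC))
E
```

```text
t 22.03 op 0.408 ee [ 0.5841 -0.1649  0.112 ] F [ 4.7895 -7.4692  0.7647] M [-1.0613 -0.8206 -0.0439] q6 -1.425
tool F [-7.9727 -3.9011 -0.729 ] [ 0.5188  0.8549 -0.0011]
```

View pics/turn1.png

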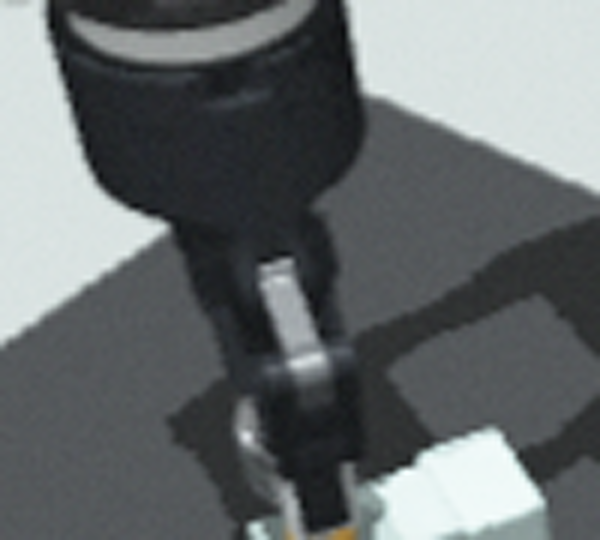

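Rotation is clockwise (jaw direction went from 149° to 59°) and forces are small. I'll trim the centre slightly and keep turning.

```bash
python3 - <<'E'
from h import *
z0=.1130; q0=-2.996; B=np.array([.5845,-.1655])
bot.move_straight(np.array([*B,z0-.0015]),vel=.02); s=st()
for q in (0.05,1.5,2.98):
    bot.move_j(joints([*B,z0-.006*(q-q0)/6.2832],q)); s=st()
    F=np.linalg.norm(s["ft_force"]); 
    if F>30 or abs(s["torque"][2])>.6: print("stop"); break
E
```

```text
t 22.38 op 0.409 ee [ 0.584  -0.1649  0.1119] F [-0.782   1.3352  7.0464] M [ 0.1677  0.06   -0.0594] q6 -1.428
t 23.70 op 0.409 ee [ 0.5826 -0.1653  0.1105] F [-6.0464 -0.7112  8.8125] M [-0.1942  0.7408 -0.0516] q6 0.051
t 25.00 op 0.409 ee [ 0.5819 -0.1639  0.1091] F [-7.9616  4.6866 11.3507] M [ 0.4962  1.2017 -0.0837] q6 1.501
t 26.32 op 0.411 ee [ 0.5833 -0.1632  0.1077] F [-3.6033  6.7405  8.9254] M [ 0.9077  0.3459 -0.1203] q6 2.981
```

About 5.98 rad turned, with low forces. I'll release, lift and look to check the knob really sank and turned.

```bash
python3 - <<'E'
from h import *
bot.grip(1.0,40); s=st()
B=np.array([.583,-.1645])
bot.move_straight(np.array([*B,.160]),vel=.15)
bot.move_j(joints([*B,.160],-2.0)); st()
im=viewer.grab_frame("scene")[110:180,190:270]
a=cv2.imread("pics/scene0.png")[110:180,190:270]
cv2.imwrite("pics/cmp.png",cv2.resize(np.hstack([a,im]),None,fx=5,fy=5,interpolation=cv2.INTER_CUBIC))
E
```

```text
t 26.88 op 1.000 ee [ 0.5844 -0.1656  0.1071] F [0.0478 0.4802 0.3236] M [ 0.0448 -0.0174 -0.0392] q6 2.980
t 31.49 op 1.000 ee [ 0.583  -0.1645  0.16  ] F [ 0.0775  0.6204 -0.1892] M [-0.0336  0.0073 -0.029 ] q6 -2.000
```

View pics/cmp.png

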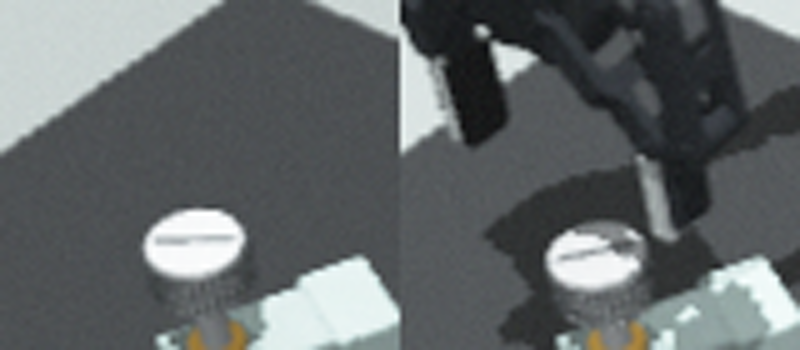

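The knob sank about 6 mm, and the slot shows the expected net angle (about -18°), so the grip didn't slip. I'll regrip and turn to the stop, watching the moment.

```bash
python3 - <<'E'
from h import *
B=np.array([.583,-.1645]); z0=.1073; q0=-2.0
print(bot.move_straight(np.array([*B,z0]),vel=.08,max_force=8))
bot.grip(0.0,40); s=st()
q=q0
while q<2.6:
    q+=.4
    bot.move_j(joints([*B,z0-.006*min(q-q0,3.0)/6.2832],q)); s=monitor.state(); 
    print("%.2f q6 cmd %.2f act %.3f Mz %.3f F"%(s["t"],q,s["qpos"][5],s["torque"][2]),np.array(s["ft_force"]))
    if abs(s["torque"][2])>.45 or np.linalg.norm(s["ft_force"])>40: print("STOP felt"); break
E
```

```text
False
t 32.86 op 0.411 ee [ 0.5832 -0.1643  0.1078] F [-1.1182  0.5979  4.4055] M [ 0.2696  0.1305 -0.011 ] q6 -2.000
33.33 q6 cmd -1.60 act -1.603 Mz -0.096 F [-1.0121  1.5149  5.5648]
33.79 q6 cmd -1.20 act -1.204 Mz -0.035 F [-1.143   0.8747  4.6613]
34.26 q6 cmd -0.80 act -0.804 Mz -0.033 F [-1.091   2.035   5.2955]
34.73 q6 cmd -0.40 act -0.404 Mz -0.071 F [-0.4913  2.2193  5.0314]
35.19 q6 cmd -0.00 act -0.004 Mz -0.055 F [-1.2163  2.0191  5.2735]
35.66 q6 cmd 0.40 act 0.396 Mz -0.105 F [-1.6421  1.4743  5.4452]
36.12 q6 cmd 0.80 act 0.797 Mz -0.069 F [-0.9385  2.6802  5.9329]
36.59 q6 cmd 1.20 act 1.195 Mz -0.122 F [-1.2899  2.121   5.1649]
37.06 q6 cmd 1.60 act 1.594 Mz 0.057 F [-1.3092  1.7348  5.5869]
37.52 q6 cmd 2.00 act 1.994 Mz 0.279 F [0.5525 1.8284 2.8437]
37.99 q6 cmd 2.40 act 2.395 Mz -0.095 F [0.6559 2.4076 1.653 ]
38.46 q6 cmd 2.80 act 2.795 Mz -0.088 F [ 1.834   2.0727 -0.1518]
```

The moment changed near q6 ≈ 1.6–2.0, then dropped, which could be slip at the stop. I'll release, look, and then test with a firmer grip.

```bash
python3 - <<'E'
from h import *
bot.grip(1.0,40); 
B=np.array([.583,-.1645])
bot.move_straight(np.array([*B,.155]),vel=.2)
bot.move_j(joints([*B,.155],-0.5)); st()
im=viewer.grab_frame("scene"); cv2.imwrite("pics/scene5.png",im); im=im[110:180,190:270]
a=cv2.imread("pics/scene0.png")[110:180,190:270]
cv2.imwrite("pics/cmp2.png",cv2.resize(np.hstack([a,im]),None,fx=5,fy=5,interpolation=cv2.INTER_CUBIC))
E
```

```text
t 42.18 op 1.002 ee [ 0.583  -0.1645  0.1549] F [-0.9613 -0.2851 -0.2505] M [0.0041 0.0184 0.0375] q6 -0.500
```

View pics/cmp2.png

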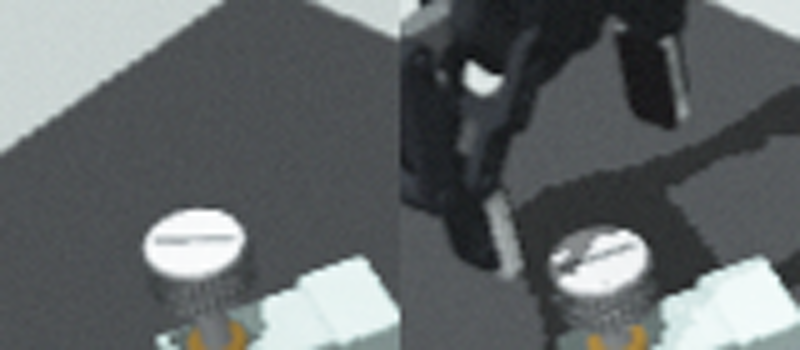

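Compared with the first check, the slot is back to nearly the same line and the knob is about 3 mm lower. That implies roughly 8.9–9 rad turned in total, near the maximum possible. I'll verify the stop with a firmer grip.

```bash
python3 - <<'E'
from h import *
B=np.array([.5832,-.1645]); z0=.1047; q0=-0.5
print(bot.move_straight(np.array([*B,z0]),vel=.08,max_force=8))
bot.grip(0.0,90); s=st()
q=q0
while q<1.2:
    q+=.12
    bot.move_j(joints([*B,z0],q)); s=monitor.state(); 
    print("%.2f cmd %.2f act %.3f Mz %.3f eff6 %.2f F"%(s["t"],q,s["qpos"][5],s["torque"][2],s["effort"][5]),np.array(s["ft_force"]))
    if abs(s["torque"][2])>.9 or np.linalg.norm(s["ft_force"])>40: print("STOP felt"); break
E
```

```text
False
t 43.53 op 0.396 ee [ 0.5832 -0.1646  0.1054] F [-2.4491  0.0653  5.432 ] M [ 0.0642  0.4381 -0.0429] q6 -0.500
43.78 cmd -0.38 act -0.379 Mz -0.083 eff6 0.16 F [-3.4687 -3.3182  5.0458]
44.03 cmd -0.26 act -0.260 Mz 0.342 eff6 0.54 F [-4.0868 -4.6621  5.0277]
44.28 cmd -0.14 act -0.139 Mz -0.189 eff6 0.17 F [-3.7624 -3.4216  5.1633]
44.53 cmd -0.02 act -0.019 Mz -0.168 eff6 0.16 F [-4.0867 -3.8342  5.5825]
44.78 cmd 0.10 act 0.101 Mz -0.129 eff6 0.18 F [-5.3853 -3.2687  6.1732]
45.03 cmd 0.22 act 0.218 Mz -0.072 eff6 0.25 F [-2.2016  1.5676  5.4856]
45.28 cmd 0.34 act 0.337 Mz 0.188 eff6 0.40 F [-5.6161 -2.2457  6.6834]
45.53 cmd 0.46 act 0.457 Mz -0.030 eff6 0.16 F [-6.3821 -1.277   6.1001]
45.78 cmd 0.58 act 0.574 Mz 0.682 eff6 1.00 F [-0.4523  2.733   5.1114]
46.03 cmd 0.70 act 0.695 Mz -0.101 eff6 0.20 F [-1.1509  3.6114  5.43  ]
46.28 cmd 0.82 act 0.815 Mz -0.123 eff6 0.15 F [-10.598   -0.9798   9.4254]
46.53 cmd 0.94 act 0.934 Mz -0.117 eff6 0.15 F [-5.137   1.8976  7.0531]
46.78 cmd 1.06 act 1.053 Mz -0.135 eff6 0.19 F [-4.8485  1.2024  6.6721]
47.03 cmd 1.18 act 1.173 Mz -0.102 eff6 0.18 F [-4.6955  1.3589  7.2036]
47.28 cmd 1.30 act 1.293 Mz -0.171 eff6 0.28 F [2.7378 2.4389 1.6008]
```

Stick-slip spikes and no further sinking suggest it's at the stop. I'll release, lift clear and compare the slot with the last picture.

```bash
python3 - <<'E'
from h import *
bot.grip(1.0,40); 
B=np.array([.583,-.1645])
bot.move_straight(np.array([*B,.175]),vel=.2); st()
im=viewer.grab_frame("scene"); cv2.imwrite("pics/scene6.png",im)
a=cv2.imread("pics/scene5.png"); b=cv2.imread("pics/scene0.png")
cv2.imwrite("pics/cmp3.png",cv2.resize(np.hstack([x[145:195,205:257] for x in (b,a,im)]),None,fx=5,fy=5,interpolation=cv2.INTER_CUBIC))
E
```

```text
t 48.34 op 0.998 ee [ 0.5829 -0.1645  0.1751] F [-0.0351  0.9832 -0.581 ] M [ 0.0301  0.0205 -0.0124] q6 1.300
```

View pics/cmp3.png

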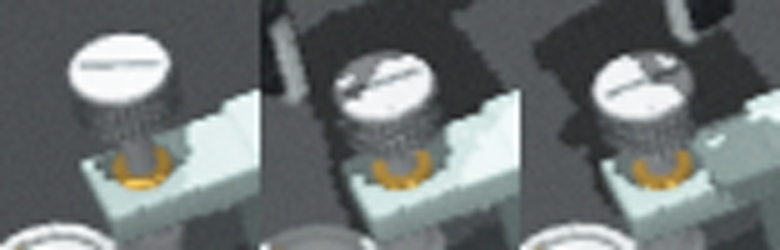

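```bash
python3 - <<'E'
from h import *
bot.move_straight(np.array([.583,-.1645,.25]),vel=.25)
bot.movep(np.array([.42,-.30,.26]),quat(np.arctan2(-.3,.42))); st()
out=[]
for c,o,n in(("scene",(205,140),0),("top",(380,140),0)):
    im=viewer.grab_frame(c); cv2.imwrite(f"pics/{c}7.png",im)
    for src in (f"pics/{c}0.png",f"pics/{c}7.png"):
        out.append(cv2.resize(cv2.imread(src)[o[1]:o[1]+50,o[0]:o[0]+50],None,fx=8,fy=8,interpolation=cv2.INTER_CUBIC))
cv2.imwrite("pics/fin.png",cv2.resize(np.vstack([np.hstack(out[:2]),np.hstack(out[2:])]),(600,600)))
print([(d["pixel"],d["score"]) for d in finder.boxes_of("top","casting")]); st()
E
```

```text
t 49.70 op 1.005 ee [ 0.4205 -0.2994  0.2594] F [ 1.3209  0.4535 -0.2009] M [-0.0061 -0.0206  0.0366] q6 1.422
[([403.0, 156.0], 0.75)]
t 49.85 op 1.002 ee [ 0.4211 -0.2991  0.2595] F [ 0.6085  0.0074 -0.5908] M [ 0.0192 -0.03   -0.0717] q6 1.422
```

View pics/fin.png

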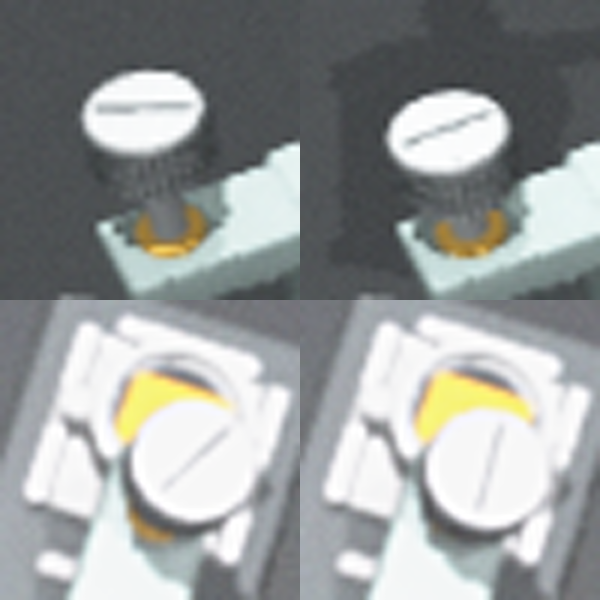

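View pics/scene7.png

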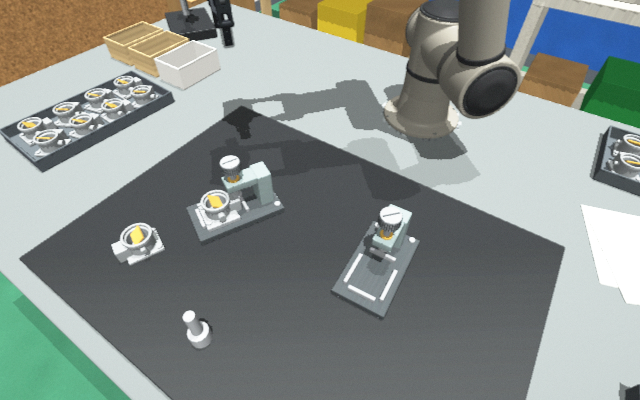

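```bash
python3 - <<'E'
from h import *
for c,o in(("scene",(360,195,60)),("top",(215,175,70))):
    a,b=[cv2.imread(f"pics/{c}{k}.png")[o[1]:o[1]+o[2],o[0]:o[0]+o[2]].astype(float) for k in(0,7)]
    print(c,"spare fixture mean diff",np.abs(a-b).mean())
finish_job(); 
E
```

```text
scene spare fixture mean diff 5.127592592592593
top spare fixture mean diff 1.77
the job is handed in; nothing more can be done
```

I screwed the loaded fixture's thumbscrew down to its firm stop and handed the job in at about 50 s of the 67 s allowed. The arm was clear and touching nothing.

I turned it with one 6 rad grip and a regrip to the stop. A third, firmer grip (90 N) tested whether it would go any further.

**Last checks**
- **Turn:** the slot in the knob's top shows about 8.9 rad turned in total. The knob sank about 8.4 mm, which matches that turn. It implies the screw started near 3.7 rad, inside the stated range.
- **Stop:** under the 90 N grip the fingers slipped round the knob, with moment spikes up to 0.68 N m. The knob did not sink or visibly turn any further.
- **Casting:** it looks unmoved in its nest in both cameras.
- **Spare screw:** I never touched it. The before/after picture difference around it was 5.1 grey levels in the scene view and 1.8 in the top view. I took the scene value to be shadow and noise but did not check it further.
- **Forces:** the largest force I read at the wrist was about 15 N.

**What disagreed**
- **Heights:** positions measured from the cameras came out about 3 cm higher than the robot's own frame, well beyond the stated 2 mm. My first approach therefore stopped above the knob. I fixed this by touching the knob's top lightly (about 6 N) with the shut fingers to get its true height.
- **Stop torque:** the moment readings near the stop came as stick-slip spikes rather than a steady rise. My judgement that the screw is fully home therefore rests on the slot angle, the knob height and the failed further turn together.

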